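# Tip the standing carton label-up into the scan frame and scan it

### The arm

A 6-joint arm with a two-finger parallel gripper is mounted at the origin on the work surface. World frame = base frame: x ahead of the robot, y to its left, z up, the work surface at z = 0. Lengths are in m, angles in rad, forces in N, time in s.
With the tool pointing down it reaches from about 0.25 to 0.725 m from the base axis. Payload 4 kg.
Tool frame: the origin (TCP) lies on the centre line of the jaws, within the pads' length; the fingertips stand 19 mm ahead of it and the grasp point (between the pads) is the TCP; z points along the fingers, y is the direction in which the jaws open and shut (so a half turn about z gives the same grasp; the last joint's range is limited). The gripper opens to 85 mm and grips with 20 to 120 N. Pads are 22 mm wide; open, the fingers measure 114 mm over their backs; the gripper's body (76 mm by 85 mm) begins 54 mm behind the grasp point. The pads swing forward as they close: fully open they stand 13 mm farther back than shut.
Start: joints at [-1.135, 0.241, 0.005, 1.335, 0, 1.571], TCP at [0.211, -0.453, 0.25] pointing down, gripper open.
Joint ranges: [-2.72, 2.72], [-1.05, 1.87], [-1.09, 1.28], [-1.99, 2.15], [-1.42, 1.44], [-3.14, 3.14]. Speed limits (rad/s): [2.79, 2.79, 3.14, 3.14, 3.14, 3.14].

### API

Orientations are given as a unit quaternion [x, y, z, w].
In Python, from workcell import bot gives the robot as it stands. The module is installed in compiled form; this text tells all that it offers.
- The arm moves only by the shell command python3 -m handwheel 'ROWS' [OPENING]. ROWS is JSON, a list of rows, each an object of numbers: "dx", "dy", "dz": the shift along the tool's x, y, z as a fraction of full scale; "ax", "ay", "az": the turn, a rotation vector about the tool's x, y, z as a fraction of full scale. In form: [{"dx": .., "dy": .., "dz": .., "ax": .., "ay": .., "az": ..}, ...]. A call has 1 to 12 rows; each row shifts and turns the commanded pose from where the row before left it, along the tool's axes as they then stand; what a row does not reach is not made up. Full scale, the value 1, is 2.5 cm for a shift and 0.15 rad for a turn. A row lasts 1/10 s, in which the tool goes at most 50 mm and 8.59 degrees, less where a joint would pass 70% of its speed; a pose out of reach is approached as far as the arm can. A call with a number of a shift or a turn outside -1 to 1 is refused whole. A call with a gripper value outside its range is refused whole. OPENING is the gripper's target within -1 to 1 (fully open at 1, half-way at 0, shut at -1), set as the call begins (- or left out, the last holds). The fingers move at their own pace and stop on an object; the grip force is fixed at half the most. Time passes only in rows, so rows that do not move let the fingers close. It gives the time, the measured TCP pose, the force and the opening at its end, in the units of the state.
- bot.get_obs(): the state, without advancing time (a new reading comes with each control period).
- bot.camera(name): name is "side" or "top"; returns a dict with "img" (480x640x3 uint8, red, green, blue), "intrinsics" (3x3 intrinsics, pixels), "eye" and "rotation" of the camera in the world. Camera axes: x right, y down, z forward; pixel columns grow to the right and rows downward; lengths in m; the calibration is good to about 2 mm. A picture is of the moment at which its call begins. There is no depth.
- bot.job_done(): hands the job in, once; it reports no verdict.
Trained networks look in a picture, given as the dict that the camera call returned (one of the last four; its "shot" number tells which), for a name from the list of things; names that differ only in an ending like _2 or _b are one class to them, and where a whole thing is asked for, a point or a joint stands for the part that bears it (a point fixed in the world has none). Each returns a list of dicts, best first, with "confidence" (0 to 1); they miss things now and then, are a little off and sometimes report something else, mostly with a low value. They report only what shows in the picture. A call takes as long as a camera call. They do not tell look-alikes from the thing itself.
- bot.trace(thing, picture): "region" (480x640 bool, what is visible of it) and "rect" ([centre column, centre row, width, height] in pixels, round what is visible of it).
The state is a dict: "clock": time; "joint_pos": joint angles; "joint_vel": joint speeds; "tau": joint torques, N m; "eef_pos": TCP position; "tool_rot": TCP orientation; "ft_force": force on the tool from outside, world axes, zero at the start; "ft_torque": the same for the moment, N m; "grip_width": finger opening in m.
Only numpy, scipy, OpenCV 4.12 (cv2) and the standard library are available. Lean on these libraries where they do the work, as an engineer would, in place of code of your own. Each camera call takes 0.05 s, during which the arm holds its last target.

### The job

Book in the orange carton at the stores desk: push it high on its label side to tip it over away from that side so that it lands flat inside the white frame on the scan mat, label up. Then press the green scan key on the scanner's foot right down and let it go. Only push the carton, without gripping, lifting or hitting it hard, and do not disturb the other stock or touch the scanner's post or head.

Things in the scene. Friction and masses are not known exactly. Their poses are not given: they have to be found in the camera images.
- carton: Orange product carton standing on its small end on the mat, across the frame's near line: 56 mm deep (its x) x 100 mm wide (its y) x 150 mm tall (its z), 0.3 to 0.65 kg. Origin: centre of its underside as it stands. Its broad -x face carries the white barcode label; its +x points along the frame, the way it must fall (flat, label up: +x points down).
- carton_center (a point): Centre of the orange carton, 75 mm above its underside as it stands (28 mm above the mat when it lies flat). A push at 125 mm height needs 1 to 2 N; the carton falls by itself once that point has moved about 55 mm. A push low down slides it instead.
- carton_foot (a point): Middle of the carton's lower edge on its +x side, the edge it tips over; it stays on the mat as the carton tips. Tipped over this edge without sliding, the carton lands inside the frame.
- label_corner0 (a point): Corner of the carton's label face: carton frame (-28, +50, 0) mm.
- label_corner1 (a point): Corner of the carton's label face: carton frame (-28, -50, 0) mm.
- label_corner2 (a point): Corner of the carton's label face: carton frame (-28, -50, 150) mm.
- label_corner3 (a point): Corner of the carton's label face: carton frame (-28, +50, 150) mm.
- frame_center (a point): Centre of the white rectangular frame printed on the dark rubber scan mat (fixed, 320 x 176 mm, 3 mm thick), on the mat's top. The frame is 200 mm long along this point's x and 136 mm wide along y, measured to the middle of its 6 mm wide line. x points from the carton's end of the frame to the far end, z up. The carton's x is within 0.05 rad of it.
- scan_key (a joint): Green round scan key, 30 mm across, on the black foot of the scanner stand beside the mat: 0 = up, 0.006 m = fully down, spring return, 5 N fully down.
- scan_key_top (a point): Centre of the scan key's top when up; it is pressed straight down. Clear above; key and foot lie on the frame's -y side.
- scanner: Fixed scanner stand. Black foot 230 mm (its x, roughly along the frame's x) x 90 mm x 16 mm; origin: centre of its underside. The scan key stands at (-80, +8) mm.
- scanner_head: Post and head of the scanner, fixed to the foot; origin at the foot of the post, at scanner frame (85, -18, 16) mm. Post 16 mm thick, head about 66 x 90 x 50 mm leaning from the post's top towards the frame, 230 to 300 mm above the table. Not to be touched.
- white_carton: Bystander: white carton with a blue band, standing, 50 x 75 x 115 mm; origin: centre of its underside.
- tape_roll: Bystander: brown packing tape roll lying flat, 90 mm across, 48 mm high; origin: centre of its underside.
- network_switch: Bystander: small black network switch, 100 x 75 x 26 mm, lying flat; origin: centre of its underside.
There are look-alikes about, which are no part of the job. Several things look just like the carton: the one meant starts nearest to the robot's base.

How it is judged:
By the outcome, as a careful person would: the job done as asked, in the order asked, and still so for the second after the job is handed in, with the robot touching nothing.
It also fails if it takes over 45 s, if anything falls off the work surface, if the arm or the gripper's body presses on something with over 40 N, if the wrist force passes 120 N, or if a joint passes its speed limit or range.

## Working session

There is one attempt and no reset: what is moved stays moved. The work goes in short steps, Python scripts to look and compute and a shell command to move; the robot and the scene stay as the last step left them, time stands still between calls to the robot, and variables do not carry over. Pictures are saved under pics/ and viewed, and the job is handed in when it is done.

```bash
mkdir -p pics; ls
cat > h.py <<'E'
from workcell import bot
import numpy as np, cv2
def snap(n,f):
    p=bot.camera(n); cv2.imwrite('pics/'+f,cv2.cvtColor(p['img'],cv2.COLOR_RGB2BGR)); return p
def ray(p,u,v):
    K=np.array(p['intrinsics']);d=np.linalg.inv(K)@[u,v,1];return np.array(p['eye']),np.array(p['rotation'])@d
def onz(p,u,v,z):
    e,d=ray(p,u,v);return e+d*(z-e[2])/d[2]
def proj(p,X):
    c=np.array(p['rotation']).T@(np.array(X)-np.array(p['eye']));q=np.array(p['intrinsics'])@c;return q[:2]/q[2]
E
python3 - <<'E'
from h import *
for n in ('top','side'):
    p=snap(n,n+'0.png');print(n,p['eye'],np.round(p['rotation'],3).tolist(),np.array(p['intrinsics']).tolist())
    for t in ('carton','scan_key','scanner','white_carton','tape_roll'):
        for r in bot.trace(t,p): print(t,np.round(r['rect'],1),round(r['confidence'],2))
o=bot.get_obs();print(o['eef_pos'],o['tool_rot'],o['grip_width'],o['clock'],o['ft_force'])
E
```

```text
pics
top [ 0.46021514 -0.02872324  0.99876991] [-0.702, 0.708, -0.05, 0.059] [[490.3354533495047, 0.0, 317.8828219166396], [0.0, 490.3354533495047, 231.80285106937546], [0.0, 0.0, 1.0]]
carton [210.1 197.2  76.3  73.4] 0.93
carton [409.1 270.9  72.1  47.8] 0.73
carton [275.1 129.3  59.1  78.2] 0.69
scan_key [474.6 255.6  15.3  17.4] 0.52
scanner [461.7 193.8  93.2 163.1] 0.67
white_carton [294.8 196.8  49.7  45.5] 0.64
white_carton [410.2 270.4  69.8  50.9] 0.48
tape_roll [317.1 253.4  47.8  47. ] 0.83
side [0.16263795 0.55872414 0.57399791] [-0.267, 0.84, -0.449, 0.15] [[516.9481288824452, 0.0, 307.71573920001765], [0.0, 516.9481288824452, 223.55378092708625], [0.0, 0.0, 1.0]]
carton [180.3 215.   72.3  92.6] 0.65
carton [189.1 281.6  58.5 125.3] 0.59
carton [383.5 203.4  41.3  99.9] 0.55
carton [247.5 242.2  51.8  81.3] 0.37
scanner [364.6 130.6 113.1 163.6] 0.68
white_carton [248.2 242.1  43.8  81.1] 0.77
white_carton [384.2 203.4  40.6 102.4] 0.56
tape_roll [319.  266.6  50.7  54.7] 0.91
tape_roll [385.2 206.   38.7  97.4] 0.39
[ 0.21106354 -0.4532919   0.25032841] [9.76360995e-01 2.16146261e-01 6.71913940e-06 3.59782131e-05] 0.08551986238528256 0.6 [-0.56479446  0.17584053 -0.77187776]
```

View pics/top0.png

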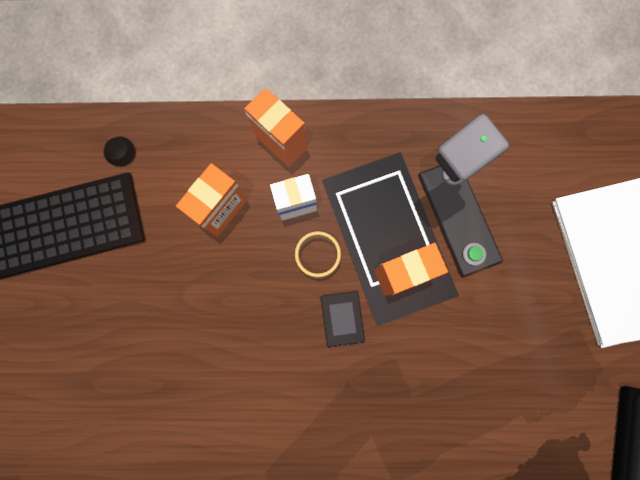

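View pics/side0.png

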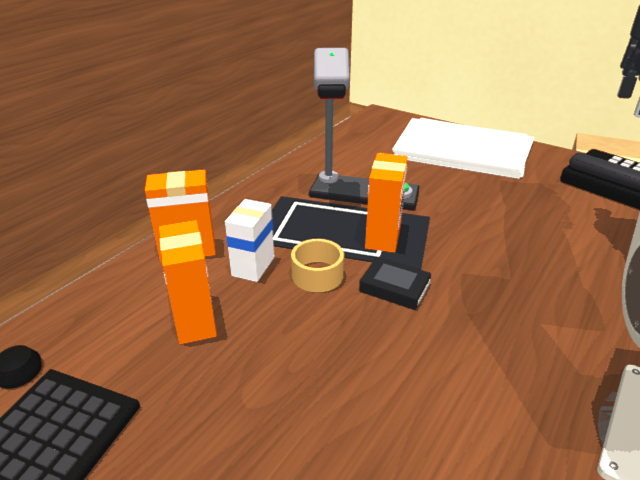

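```bash
sed -i 's/^import numpy.*/&\nfrom scipy.spatial.transform import Rotation as Ro/; s/np.array(p\[.rotation.\])/rot(p)/g' h.py; sed -i '3a def rot(p):\n    r=np.array(p["rotation"]); return r if r.shape==(3,3) else Ro.from_quat(r).as_matrix()' h.py
python3 - <<'E'
import cv2
a=cv2.imread('pics/top0.png')[140:340,320:520];cv2.imwrite('pics/z1.png',cv2.resize(a,(600,600),interpolation=cv2.INTER_CUBIC))
a=cv2.imread('pics/side0.png')[140:280,260:440];cv2.imwrite('pics/z2.png',cv2.resize(a,(720,560),interpolation=cv2.INTER_CUBIC))
E
```

```text
(no output)
```

View pics/z1.png

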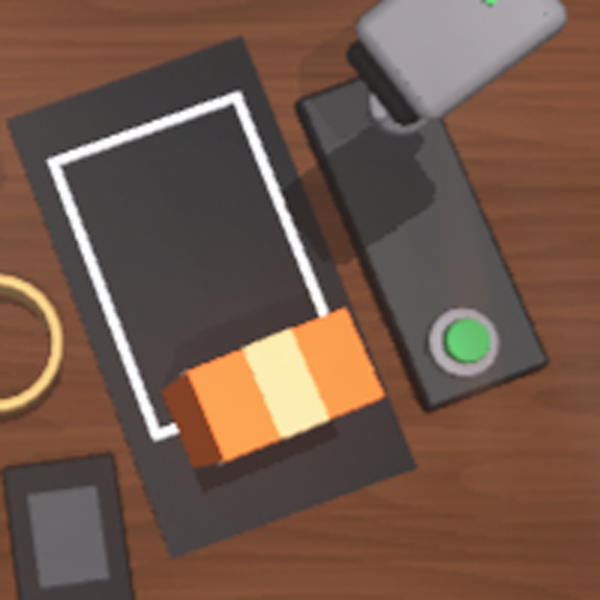

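View pics/z2.png

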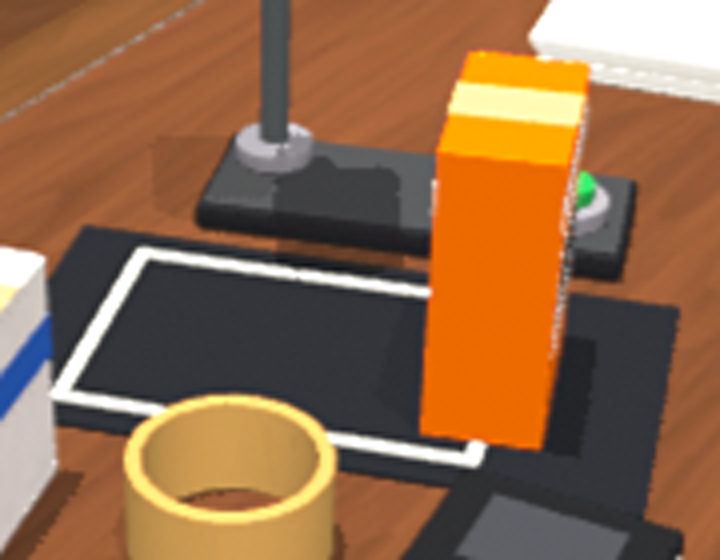

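```bash
cat > fit.py <<'E'
from h import *
from scipy.optimize import least_squares
pt=bot.camera('top');ps=bot.camera('side')
T=lambda a:np.array(a)/3+[320-.33,140-.33]
S=lambda a:np.array(a)/4+[260-.37,140-.37]
def tf(q,P,z0):
    c,s=np.cos(q[2]),np.sin(q[2]);return np.array([q[0]+c*P[0]-s*P[1],q[1]+s*P[0]+c*P[1],z0+P[2]])
def fit(obs,z0,q0):
    f=lambda q:np.concatenate([proj(p,tf(q,P,z0))-u for p,P,u in obs])
    r=least_squares(f,q0);return r.x,np.round(r.fun.reshape(-1,2),1).tolist()
a=.1;b=.068
fr=[(pt,(a,b,0),T((53,161))),(pt,(a,-b,0),T((239,97))),(pt,(-a,b,0),T((156,434))),
 (ps,(a,-b,0),S((145,253))),(ps,(a,b,0),S((62,392))),(ps,(-a,b,0),S((473,458)))]
qf,e=fit(fr,.003,[.5,-.1,.3]);print('frame',qf,e)
qf1,e=fit(fr[:3],.003,[.5,-.1,.3]);print('frame top',qf1)
ca=[(pt,(.028,.05,.15),T((185,373))),(pt,(.028,-.05,.15),T((347,309))),(pt,(-.028,-.05,.15),T((385,395))),(pt,(-.028,.05,.15),T((222,463))),
(ps,(.028,-.05,.15),S((470,53))),(ps,(-.028,-.05,.15),S((588,65))),(ps,(-.028,.05,.15),S((570,160))),(ps,(.028,.05,.15),S((438,150))),(ps,(.028,.05,0),S((422,430))),(ps,(-.028,.05,0),S((543,447)))]
qc,e=fit(ca,.003,[.4,-.15,.3]);print('carton',qc,e)
qc1,e=fit(ca[:4],.003,[.4,-.15,.3]);print('carton top',qc1)
c,s=np.cos(qf[2]),np.sin(qf[2]);R=np.array([[c,s],[-s,c]]);print('carton in frame',R@(qc[:2]-qf[:2]))
print('mat',[onz(pt,*T(u),.003)[:2].round(4) for u in ((8,120),(242,37),(415,465),(172,556))])
for z in(.016,.025,.03):print('key',z,onz(pt,*T((467,340)),z))
print('foot near corners',onz(pt,*T((430,408)),.016),onz(pt,*T((547,362)),.016),'foot far',onz(pt,*T((298,102)),.016))
E
python3 fit.py
```

```text
frame [ 0.62242376 -0.15727681  0.3361443 ] [[0.9, 0.6], [0.1, 0.3], [0.6, 0.5], [-0.4, -0.3], [-1.0, 0.4], [-0.5, 0.6]]
frame top [ 0.62332446 -0.15613866  0.33359189]
carton [ 0.52702139 -0.18587464  0.37928353] [[0.7, -0.0], [-0.3, -0.5], [0.5, 0.7], [1.3, 0.2], [-0.5, -0.6], [0.5, -0.8], [-0.1, 1.2], [-0.4, 0.2], [-0.6, 1.5], [-0.6, 1.3]]
carton top [ 0.52722435 -0.18492576  0.37229748]
carton in frame [-0.09949602  0.00447113]
mat [array([ 0.7252, -0.0273]), array([ 0.7833, -0.1919]), array([ 0.4846, -0.2975]), array([ 0.4259, -0.1335])]
key 0.016 [ 0.56691705 -0.33288638  0.016     ]
key 0.025 [ 0.5659399  -0.33010092  0.025     ]
key 0.03 [ 0.56539704 -0.32855344  0.03      ]
foot near corners [ 0.52174817 -0.30582542  0.016     ] [ 0.55169038 -0.38518024  0.016     ] foot far [ 0.7322537  -0.22659923  0.016     ]
```

```bash
cat >> fit.py <<'E'
print('head corners z.3',[onz(pt,*u,z)[:2].round(3) for z in(.23,.3) for u in((480,115),(508,145),(462,181),(437,148),(438,158))])
print('key side', onz(ps,*S((582,185)),.025))
for z in (.02,.025,.03): print(proj(ps,[*onz(pt,*T((467,340)),z)[:2],z]),S((583,190)))
E
python3 fit.py|tail -5
python3 - <<'E'
from h import *
o=bot.get_obs();P=np.array(o['eef_pos']);R=Ro.from_quat(o['tool_rot']).as_matrix();print(R.round(3))
y=.375;u=np.array([np.cos(y),np.sin(y)]);c=np.array([.5271,-.1855])
t=c-u*(.028+.011+.025);print(t,(R.T@(np.array([*t,.147])-P))/.025, o['clock'])
E
```

```text
head corners z.3 [array([ 0.771, -0.287]), array([ 0.719, -0.329]), array([ 0.66 , -0.252]), array([ 0.716, -0.214]), array([ 0.699, -0.215]), array([ 0.743, -0.264]), array([ 0.696, -0.302]), array([ 0.642, -0.232]), array([ 0.692, -0.197]), array([ 0.677, -0.198])]
key side [ 0.56401833 -0.3489631   0.025     ]
[400.17387939 190.89304044] [405.38 187.13]
[400.27120513 189.224184  ] [405.38 187.13]
[400.36925386 187.54293047] [405.38 187.13]
[[ 0.907  0.422  0.   ]
 [ 0.422 -0.907 -0.   ]
 [-0.     0.    -1.   ]]
[ 0.46754751 -0.20894144] [13.42588992 -4.52901329  4.13276916] 0.8
```

```bash
python3 -m handwheel '[{"dx":0.4,"dy":-0.2},{"dx":0.8,"dy":-0.3},{"dx":1,"dy":-0.4},{"dx":1,"dy":-0.4},{"dx":1,"dy":-0.4},{"dx":1,"dy":-0.4},{"dx":1,"dy":-0.4},{"dx":1,"dy":-0.4},{"dx":1,"dy":-0.4},{"dx":1,"dy":-0.4},{"dx":1,"dy":-0.4},{"dx":0.8,"dy":-0.3}]' -1
python3 -m handwheel '[{"dx":0.8,"dy":-0.1},{"dx":0.6},{"dz":0.6},{"dz":0.8},{"dz":0.8},{"dz":0.8},{"dz":0.7},{"dz":0.4},{"az":0.2},{"az":0.2},{"dx":0}]'
python3 - <<'E'
from h import *
snap('top','top1.png');snap('side','side1.png')
o=bot.get_obs();P=np.array(o['eef_pos']);R=Ro.from_quat(o['tool_rot']).as_matrix();print(R.round(3))
t=np.array([.46755,-.20894,.147]);print(P,(R.T@(t-P))/.025, o['clock'],o['grip_width'],o['ft_force'],np.arctan2(R[1,0],R[0,0]))
E
```

```text
[[ 0.907  0.422 -0.   ]
 [ 0.422 -0.907 -0.   ]
 [-0.     0.    -1.   ]]
[ 0.2110621  -0.453262    0.25031741] [13.42616212 -4.52836585  4.13256548] 0.9 0.08555969809096906 [0.54683931 0.04264488 0.43092108] 0.43581388503685103invalid input
invalid input
```

```bash
python3 -m handwheel '[{"dx":0.4,"dy":-0.2,"dz":0,"ax":0,"ay":0,"az":0},{"dx":0.8,"dy":-0.3,"dz":0,"ax":0,"ay":0,"az":0},{"dx":1,"dy":-0.4,"dz":0,"ax":0,"ay":0,"az":0},{"dx":1,"dy":-0.4,"dz":0,"ax":0,"ay":0,"az":0},{"dx":1,"dy":-0.4,"dz":0,"ax":0,"ay":0,"az":0},{"dx":1,"dy":-0.4,"dz":0,"ax":0,"ay":0,"az":0},{"dx":1,"dy":-0.4,"dz":0,"ax":0,"ay":0,"az":0},{"dx":1,"dy":-0.4,"dz":0,"ax":0,"ay":0,"az":0},{"dx":1,"dy":-0.4,"dz":0,"ax":0,"ay":0,"az":0},{"dx":1,"dy":-0.4,"dz":0,"ax":0,"ay":0,"az":0},{"dx":1,"dy":-0.4,"dz":0,"ax":0,"ay":0,"az":0},{"dx":0.8,"dy":-0.3,"dz":0,"ax":0,"ay":0,"az":0}]' -1
```

```text
clock: 2.1
eef_pos: [0.4148, -0.2355, 0.2504]
tool_rot: [0.976, 0.217, 0.0, -0.0]
ft_force: [0.3, -0.4, 0.1]
grip_width: 0.0002
```

```bash
python3 -m handwheel '[{"dx":0.8,"dy":-0.2,"dz":0,"ax":0,"ay":0,"az":0.2},{"dx":0.8,"dy":0,"dz":0,"ax":0,"ay":0,"az":0.2},{"dx":0.4,"dy":0,"dz":0.6,"ax":0,"ay":0,"az":0},{"dx":0,"dy":0,"dz":0.8,"ax":0,"ay":0,"az":0},{"dx":0,"dy":0,"dz":0.8,"ax":0,"ay":0,"az":0},{"dx":0,"dy":0,"dz":0.8,"ax":0,"ay":0,"az":0},{"dx":0,"dy":0,"dz":0.7,"ax":0,"ay":0,"az":0},{"dx":0,"dy":0,"dz":0.4,"ax":0,"ay":0,"az":0},{"dx":0,"dy":0,"dz":0,"ax":0,"ay":0,"az":0},{"dx":0,"dy":0,"dz":0,"ax":0,"ay":0,"az":0}]'
cat > st.py <<'E'
from h import *
import sys
t=np.array(eval(sys.argv[1]))
snap('top','top%s.png'%sys.argv[2]);snap('side','side%s.png'%sys.argv[2])
o=bot.get_obs();P=np.array(o['eef_pos']);R=Ro.from_quat(o['tool_rot']).as_matrix()
print(P,(R.T@(t-P))/.025, o['clock'],o['grip_width'],o['ft_force'],'yaw',np.arctan2(R[1,0],R[0,0]),R[:,2].round(4))
E
python3 st.py '[.46755,-.20894,.147]' 1
```

```text
clock: 3.1
eef_pos: [0.4579, -0.2128, 0.1483]
tool_rot: [0.982, 0.187, 0.0, 0.0]
ft_force: [-0.4, 0.2, 0.8]
grip_width: -0.0003
[ 0.45835792 -0.21314078  0.14890326] [ 0.40358609 -0.02143907  0.07667915] 3.2 -0.00023159005002612617 [0.45493532 0.00744809 0.21212478] yaw 0.37587722793839173 [ 1.9e-03 -8.0e-04 -1.0e+00]
```

View pics/top1.png

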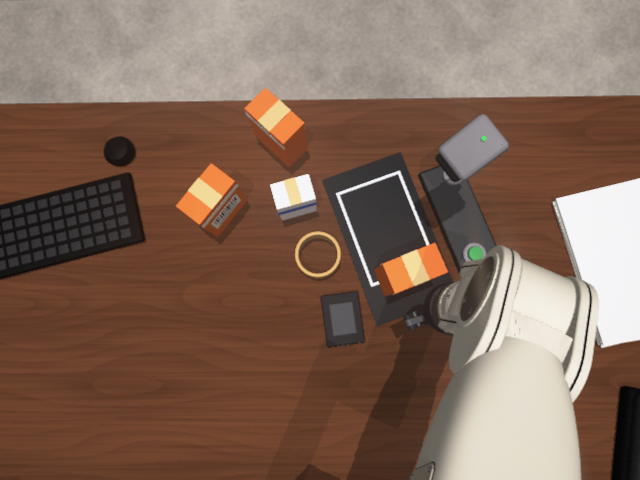

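View pics/side1.png

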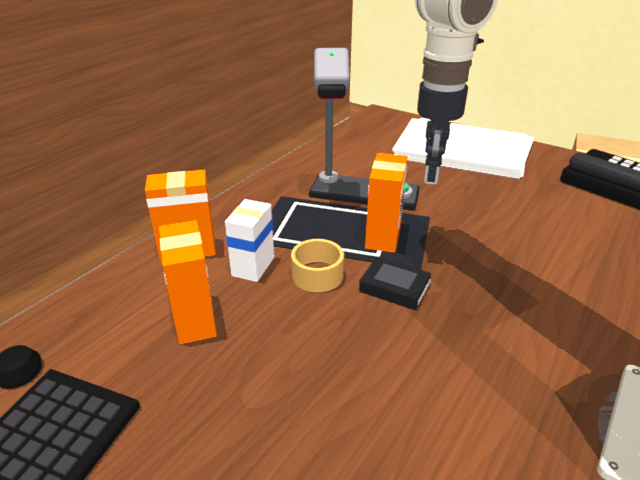

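Run:
```python
from h import *
o=bot.get_obs();P=np.array(o['eef_pos'])
pt=bot.camera('top');ps=bot.camera('side')
for z in (0,.019): print(proj(pt,P-[0,0,z]),proj(ps,P-[0,0,z]))
for n,b in(('top',(390,300)),('side',(400,150))):
    a=cv2.imread(f'pics/{n}1.png')[b[1]:b[1]+60,b[0]:b[0]+60];cv2.imwrite(f'pics/{n}z.png',cv2.resize(a,(480,480)))
a=np.hstack([cv2.imread('pics/topz.png'),cv2.imread('pics/sidez.png')]);cv2.imwrite('pics/zz.png',cv2.resize(a,(800,400)))
```

```text
[432.27921869 308.25495248] [431.04612014 172.20372587]
[429.91061804 308.2492791 ] [429.75422624 181.78849616]
```

View pics/zz.png

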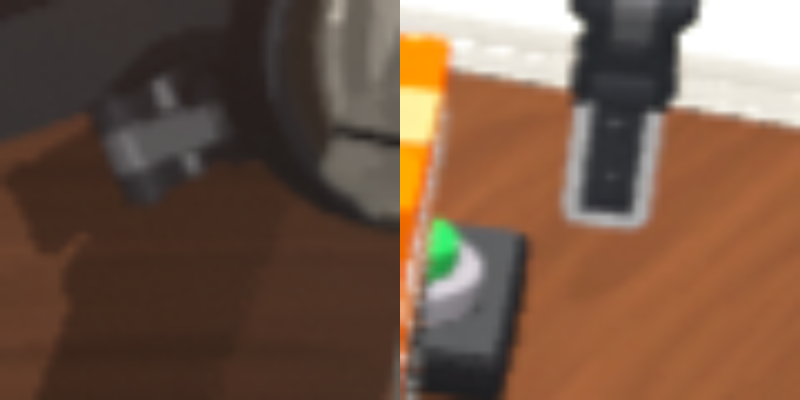

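```bash
python3 -m handwheel '[{"dx":0.3,"dy":0,"dz":0,"ax":0,"ay":0,"az":0},{"dx":0.3,"dy":0,"dz":0,"ax":0,"ay":0,"az":0},{"dx":0.2,"dy":0,"dz":0,"ax":0,"ay":0,"az":0},{"dx":0.15,"dy":0,"dz":0,"ax":0,"ay":0,"az":0},{"dx":0.1,"dy":0,"dz":0,"ax":0,"ay":0,"az":0},{"dx":0.1,"dy":0,"dz":0,"ax":0,"ay":0,"az":0},{"dx":0.1,"dy":0,"dz":0,"ax":0,"ay":0,"az":0},{"dx":0.1,"dy":0,"dz":0,"ax":0,"ay":0,"az":0},{"dx":0.1,"dy":0,"dz":0,"ax":0,"ay":0,"az":0},{"dx":0.1,"dy":0,"dz":0,"ax":0,"ay":0,"az":0},{"dx":0.1,"dy":0,"dz":0,"ax":0,"ay":0,"az":0},{"dx":0.1,"dy":0,"dz":0,"ax":0,"ay":0,"az":0}]'
python3 st.py '[.46755,-.20894,.147]' 2
```

```text
clock: 4.5
eef_pos: [0.4984, -0.1969, 0.1479]
tool_rot: [0.982, 0.187, -0.0, 0.0]
ft_force: [-0.8, -0.2, 1.0]
grip_width: 0.0001
[ 0.49864615 -0.1967751   0.14781338] [-1.33563934 -0.00410497  0.03222018] 4.6 -0.00038245995814094644 [-1.30427478 -0.78888616 -0.65312697] yaw 0.37597062992461894 [ 3.e-04 -0.e+00 -1.e+00]
```

View pics/side2.png

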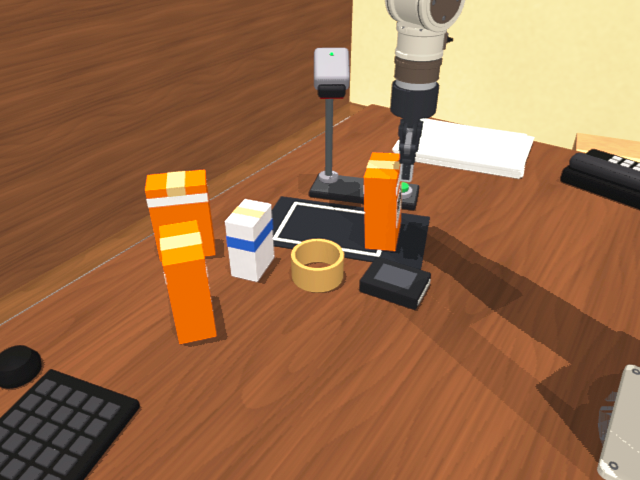

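```bash
python3 -m handwheel '[{"dx":0.1,"dy":0,"dz":0,"ax":0,"ay":0,"az":0},{"dx":0.1,"dy":0,"dz":0,"ax":0,"ay":0,"az":0},{"dx":0.1,"dy":0,"dz":0,"ax":0,"ay":0,"az":0},{"dx":0.1,"dy":0,"dz":0,"ax":0,"ay":0,"az":0},{"dx":0.1,"dy":0,"dz":0,"ax":0,"ay":0,"az":0},{"dx":0.1,"dy":0,"dz":0,"ax":0,"ay":0,"az":0},{"dx":0.1,"dy":0,"dz":0,"ax":0,"ay":0,"az":0},{"dx":0.1,"dy":0,"dz":0,"ax":0,"ay":0,"az":0}]'
python3 st.py '[.46755,-.20894,.147]' 3
```

```text
clock: 5.4
eef_pos: [0.5172, -0.1894, 0.1478]
tool_rot: [0.982, 0.187, 0.0, -0.0]
ft_force: [0.4, -0.8, -0.4]
grip_width: 0.0002
[ 0.5173159  -0.18936219  0.14773637] [-2.13913936 -0.00282081  0.0289613 ] 5.5 0.0004897179975045999 [ 0.25667135 -0.32367213  0.03183507] yaw 0.376120559472167 [ 2.e-04  1.e-04 -1.e+00]
```

View pics/side3.png

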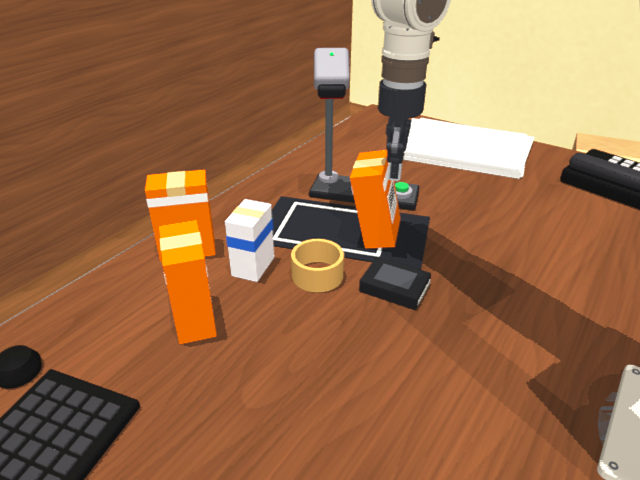

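View pics/top3.png

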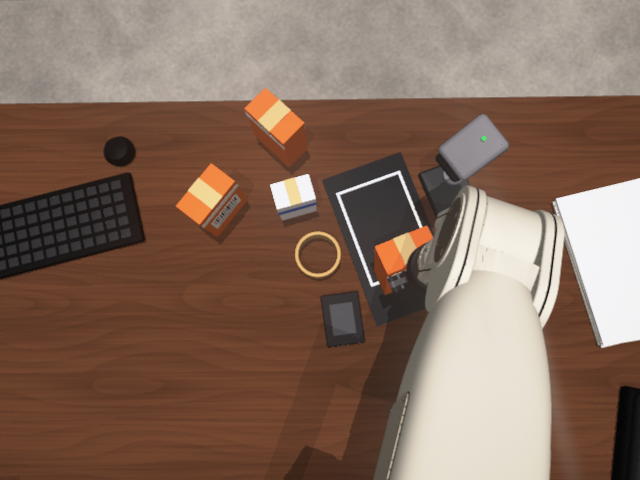

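```bash
python3 -m handwheel '[{"dx":0.1,"dy":0,"dz":0,"ax":0,"ay":0,"az":0},{"dx":0.1,"dy":0,"dz":0,"ax":0,"ay":0,"az":0},{"dx":0.1,"dy":0,"dz":0,"ax":0,"ay":0,"az":0},{"dx":0.1,"dy":0,"dz":0,"ax":0,"ay":0,"az":0},{"dx":0.1,"dy":0,"dz":0,"ax":0,"ay":0,"az":0},{"dx":0.1,"dy":0,"dz":0,"ax":0,"ay":0,"az":0},{"dx":0.1,"dy":0,"dz":0,"ax":0,"ay":0,"az":0}]'
python3 st.py '[.46755,-.20894,.147]' 4
```

```text
clock: 6.2
eef_pos: [0.5334, -0.183, 0.1478]
tool_rot: [0.982, 0.187, 0.0, -0.0]
ft_force: [-0.2, 0.4, -0.7]
grip_width: -0.0
[ 0.53356703 -0.18295133  0.14775701] [-2.83793541 -0.00311372  0.02972753] 6.3 -0.0003836414463174417 [-0.21401932  0.43422093 -1.09123317] yaw 0.3761310087406433 [ 2.e-04  0.e+00 -1.e+00]
```

View pics/side4.png

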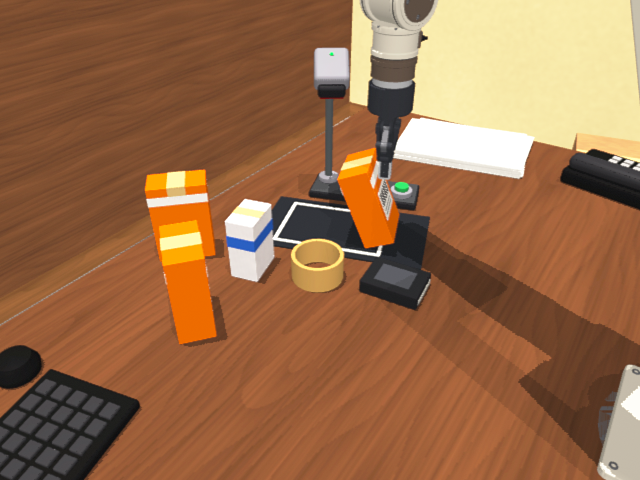

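Nearly at the balance point; the foot edge is holding. A little more.

```bash
python3 -m handwheel '[{"dx":0.1,"dy":0,"dz":0,"ax":0,"ay":0,"az":0},{"dx":0.1,"dy":0,"dz":0,"ax":0,"ay":0,"az":0},{"dx":0.1,"dy":0,"dz":0,"ax":0,"ay":0,"az":0},{"dx":0.1,"dy":0,"dz":0,"ax":0,"ay":0,"az":0},{"dx":0.1,"dy":0,"dz":0,"ax":0,"ay":0,"az":0},{"dx":0,"dy":0,"dz":0,"ax":0,"ay":0,"az":0},{"dx":0,"dy":0,"dz":0,"ax":0,"ay":0,"az":0}]'
python3 st.py '[.46755,-.20894,.147]' 5
```

```text
clock: 7.0
eef_pos: [0.5448, -0.1784, 0.1477]
tool_rot: [0.982, 0.187, -0.0, -0.0]
ft_force: [0.1, -0.1, 0.1]
grip_width: -0.0002
[ 0.54472916 -0.17853128  0.14775243] [-3.31814147e+00 -1.39842010e-03  3.06858870e-02] 7.1 0.0003795497763924916 [0.15672028 0.04135004 0.00234111] yaw 0.3757469838462707 [-2.e-04  0.e+00 -1.e+00]
```

View pics/side5.png

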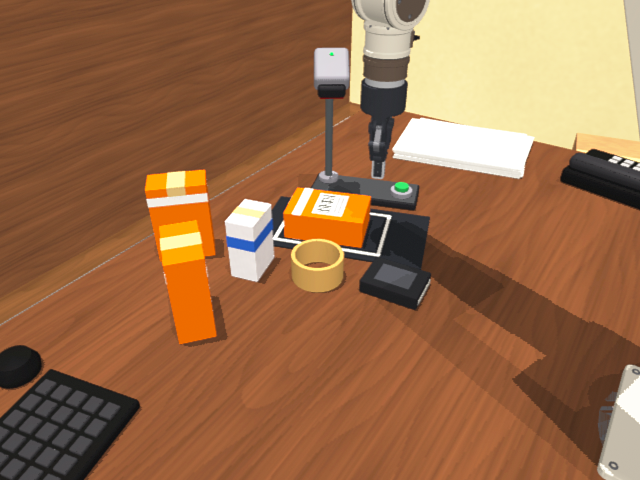

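```bash
python3 -m handwheel '[{"dx":-0.4,"dy":0,"dz":0,"ax":0,"ay":0,"az":0},{"dx":-0.8,"dy":0,"dz":0,"ax":0,"ay":0,"az":0},{"dx":-0.8,"dy":0.4,"dz":0,"ax":0,"ay":0,"az":0},{"dx":-0.4,"dy":0.8,"dz":0,"ax":0,"ay":0,"az":0},{"dx":0,"dy":1,"dz":0,"ax":0,"ay":0,"az":0},{"dx":0,"dy":1,"dz":0,"ax":0,"ay":0,"az":0},{"dx":0,"dy":1,"dz":0,"ax":0,"ay":0,"az":0},{"dx":0,"dy":0.8,"dz":0,"ax":0,"ay":0,"az":0},{"dx":0,"dy":0.4,"dz":0,"ax":0,"ay":0,"az":0},{"dx":0,"dy":0,"dz":0,"ax":0,"ay":0,"az":0}]'
python3 st.py '[.565,-.329,.08]' 6
python3 - <<'E'
from h import *
from scipy.optimize import least_squares
pt=bot.camera('top');ps=bot.camera('side')
def green(f,b):
    a=cv2.imread(f)[b[1]:b[3],b[0]:b[2]].astype(int);m=(a[...,1]>a[...,2]+40)&(a[...,1]>a[...,0]+40)
    n,l,s,c=cv2.connectedComponentsWithStats(m.astype('uint8'));i=1+s[1:,4].argmax();print(s[i]);return c[i]+b[:2]
t=green('pics/top0.png',(450,230,500,280));s=green('pics/side5.png',(380,165,425,210));print(t,s)
r=least_squares(lambda X:np.r_[proj(pt,X)-t,proj(ps,X)-s],[.565,-.33,.025]);print(r.x,r.fun)
E
```

```text
clock: 8.1
eef_pos: [0.5381, -0.3272, 0.1475]
tool_rot: [0.983, 0.186, -0.0, -0.0]
ft_force: [1.4, 0.5, -0.1]
grip_width: 0.0002
[ 0.53787204 -0.32554437  0.14755671] [0.96018605 0.53011342 2.70108574] 8.2 -0.00014524103980299586 [-0.5986229  -0.14500525 -0.4627741 ] yaw 0.37575425000403573 [-1.e-03  9.e-04 -1.e+00]
[ 18  16  15  15 173]
[ 15  17  14  10 123]
[475.29479769 253.13294798] [401.28455285 186.4796748 ]
[ 0.5640887  -0.32767734  0.03346366] [ 0.16861012  0.34006553 -0.40693284 -0.02357643]
```

View pics/top6.png

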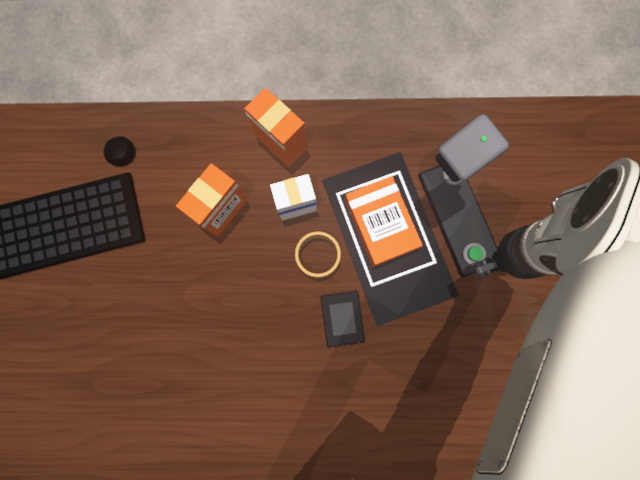

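View pics/side6.png

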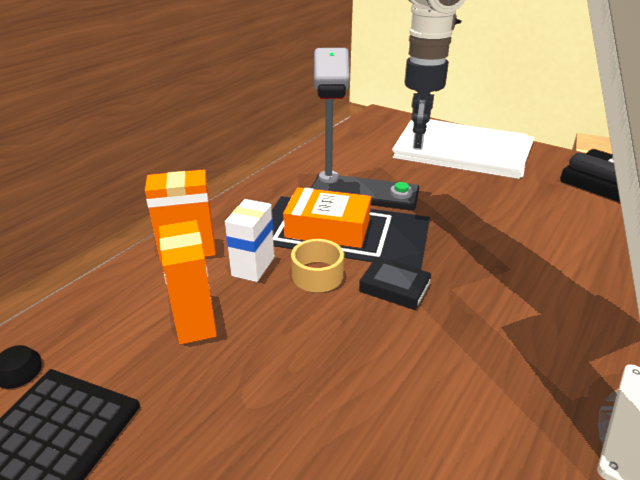

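Run:
```python
import cv2
a=cv2.imread('pics/top6.png')[150:300,320:470];cv2.imwrite('pics/z3.png',cv2.resize(a,(600,600),interpolation=cv2.INTER_CUBIC))
```

```text
(no output)
```

View pics/z3.png

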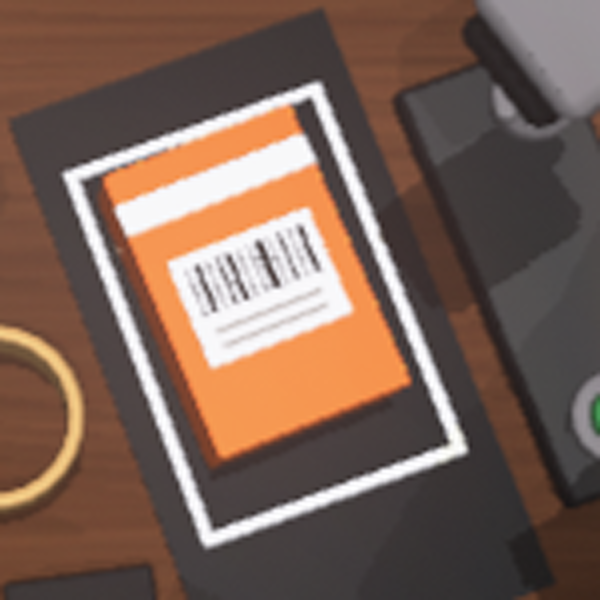

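```bash
cat > fit2.py <<'E'
from h import *
from scipy.optimize import least_squares
p=bot.camera('top')
T=lambda a:np.array(a)/4+[320-.37,150-.37]
def fit(obs,z,q0):
    def X(q,P):
        c,s=np.cos(q[2]),np.sin(q[2]);return [q[0]+c*P[0]-s*P[1],q[1]+s*P[0]+c*P[1],z]
    r=least_squares(lambda q:np.concatenate([proj(p,X(q,P))-T(u) for P,u in obs]),q0);return r.x,r.fun.round(1)
a,b=.1,.068
f,e=fit([((a,b),(70,176)),((a,-b),(318,89)),((-a,-b),(460,449)),((-a,b),(209,541))],.003,[.62,-.15,.33]);print(f,e)
a,b=.075,.05
c,e=fit([((a,b),(102,178)),((a,-b),(298,106)),((-a,-b),(411,384)),((-a,b),(217,463))],.059,[.62,-.15,.33]);print(c,e)
k,s=np.cos(f[2]),np.sin(f[2]);R=np.array([[k,s],[-s,k]])
d=c[2]-f[2];D=np.array([[np.cos(d),-np.sin(d)],[np.sin(d),np.cos(d)]])
for P in((a,b),(a,-b),(-a,-b),(-a,b)):print('in frame',R@(c[:2]-f[:2])+D@P)
E
python3 fit2.py
```

```text
[ 0.62290735 -0.1561389   0.33791868] [ 0.5  0.1 -0.4  0.2 -0.1 -0.1 -0.1 -0.2]
[ 0.62855307 -0.14598855  0.35579306] [ 0.6 -0.4 -1.1 -0.2  0.1  0.9  0.3 -0.3]
in frame [0.08278587 0.05903715]
in frame [ 0.08457321 -0.04094688]
in frame [-0.06540283 -0.0436279 ]
in frame [-0.06719017  0.05635613]
```

```bash
python3 -m handwheel '[{"dx":0.5,"dy":0.3,"dz":0,"ax":0,"ay":0,"az":0},{"dx":0.43,"dy":0.2,"dz":0.3,"ax":0,"ay":0,"az":0},{"dx":0,"dy":0,"dz":0.6,"ax":0,"ay":0,"az":0},{"dx":0,"dy":0,"dz":0.8,"ax":0,"ay":0,"az":0},{"dx":0,"dy":0,"dz":0.7,"ax":0,"ay":0,"az":0},{"dx":0,"dy":0,"dz":0.5,"ax":0,"ay":0,"az":0},{"dx":0,"dy":0,"dz":0.2,"ax":0,"ay":0,"az":0},{"dx":0,"dy":0,"dz":0,"ax":0,"ay":0,"az":0},{"dx":0,"dy":0,"dz":0,"ax":0,"ay":0,"az":0}]'
python3 st.py '[.564,-.328,.05]' 7
python3 - <<'E'
import cv2
a=cv2.imread('pics/top7.png')[200:300,440:540];b=cv2.imread('pics/side7.png')[120:220,340:440]
cv2.imwrite('pics/z7.png',cv2.resize(cv2.hconcat([a,b]),(800,400)))
E
```

```text
clock: 9.25
eef_pos: [0.5653, -0.3294, 0.071]
tool_rot: [0.982, 0.187, 0.0, 0.0]
ft_force: [0.3, 0.7, 0.4]
grip_width: 0.0002
[ 0.56553882 -0.32961421  0.07153755] [-0.03475003 -0.08415259  0.86130946] 9.35 -0.00018453598020080024 [ 0.23710563 -0.54063732 -0.4216163 ] yaw 0.3758112552763623 [ 0.0019 -0.0011 -1.    ]
```

View pics/z7.png

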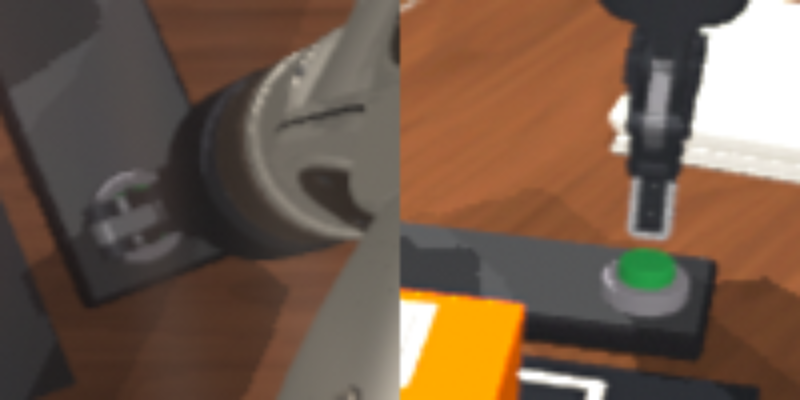

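```bash
python3 -m handwheel '[{"dx":0,"dy":0,"dz":0.2,"ax":0,"ay":0,"az":0},{"dx":0,"dy":0,"dz":0.2,"ax":0,"ay":0,"az":0},{"dx":0,"dy":0,"dz":0.2,"ax":0,"ay":0,"az":0},{"dx":0,"dy":0,"dz":0.1,"ax":0,"ay":0,"az":0},{"dx":0,"dy":0,"dz":0,"ax":0,"ay":0,"az":0}]'
python3 -m handwheel '[{"dx":0,"dy":0,"dz":0.1,"ax":0,"ay":0,"az":0},{"dx":0,"dy":0,"dz":0,"ax":0,"ay":0,"az":0}]'
python3 st.py '[.564,-.328,.05]' 8
python3 - <<'E'
import cv2
b=cv2.imread('pics/side8.png')[120:220,340:440]
cv2.imwrite('pics/z8.png',cv2.resize(b,(400,400)))
E
```

```text
clock: 9.85
eef_pos: [0.5649, -0.3293, 0.0529]
tool_rot: [0.982, 0.187, 0.0, 0.0]
ft_force: [-0.5, 0.3, 4.0]
grip_width: -0.0002
clock: 10.05
eef_pos: [0.5649, -0.3293, 0.0511]
tool_rot: [0.982, 0.187, 0.0, 0.0]
ft_force: [-0.4, 0.4, 5.6]
grip_width: 0.0004
[ 0.56487517 -0.32930906  0.05113106] [-0.01336358 -0.06158317  0.0452009 ] 10.15 0.0001963607853991996 [-0.80329133  0.37310031  6.41224103] yaw 0.375787208249435 [ 6.e-04 -4.e-04 -1.e+00]
```

View pics/z8.png

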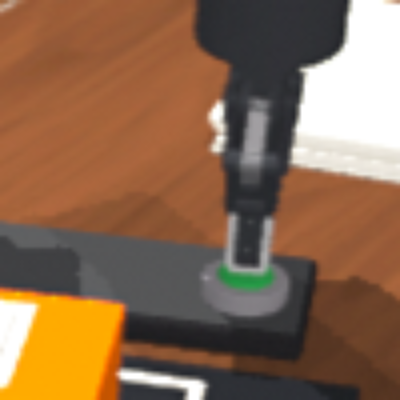

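Near the bottom (about 6 N); press a little further until the force rises on the stop.

```bash
python3 -m handwheel '[{"dx":0,"dy":0,"dz":0.08,"ax":0,"ay":0,"az":0},{"dx":0,"dy":0,"dz":0,"ax":0,"ay":0,"az":0},{"dx":0,"dy":0,"dz":0,"ax":0,"ay":0,"az":0}]'
python3 -m handwheel '[{"dx":0,"dy":0,"dz":0.06,"ax":0,"ay":0,"az":0},{"dx":0,"dy":0,"dz":0,"ax":0,"ay":0,"az":0},{"dx":0,"dy":0,"dz":0,"ax":0,"ay":0,"az":0}]'
```

```text
clock: 10.45
eef_pos: [0.5649, -0.3294, 0.051]
tool_rot: [0.982, 0.187, 0.001, 0.001]
ft_force: [-4.6, 2.2, 13.8]
grip_width: 0.0002
clock: 10.75
eef_pos: [0.565, -0.3294, 0.0508]
tool_rot: [0.982, 0.187, 0.001, 0.001]
ft_force: [-5.9, 3.3, 20.2]
grip_width: -0.0004
```

On the stop (20 N, no further travel). Release and raise clear.

```bash
python3 -m handwheel '[{"dx":0,"dy":0,"dz":-0.2,"ax":0,"ay":0,"az":0},{"dx":0,"dy":0,"dz":-0.4,"ax":0,"ay":0,"az":0},{"dx":0,"dy":0,"dz":-0.8,"ax":0,"ay":0,"az":0},{"dx":0,"dy":0,"dz":-1,"ax":0,"ay":0,"az":0},{"dx":-0.4,"dy":0,"dz":-0.8,"ax":0,"ay":0,"az":0},{"dx":-0.8,"dy":0,"dz":-0.4,"ax":0,"ay":0,"az":0},{"dx":-0.8,"dy":0,"dz":0,"ax":0,"ay":0,"az":0},{"dx":-0.8,"dy":0,"dz":0,"ax":0,"ay":0,"az":0},{"dx":-0.4,"dy":0,"dz":0,"ax":0,"ay":0,"az":0},{"dx":0,"dy":0,"dz":0,"ax":0,"ay":0,"az":0},{"dx":0,"dy":0,"dz":0,"ax":0,"ay":0,"az":0}]'
python3 st.py '[.564,-.328,.05]' 9
python3 - <<'E'
import cv2
a=cv2.imread('pics/top9.png')[150:300,320:520];b=cv2.imread('pics/side9.png')[140:290,240:440]
cv2.imwrite('pics/z9.png',cv2.resize(cv2.hconcat([a,b]),(800,300)))
E
```

```text
clock: 11.85
eef_pos: [0.4908, -0.3585, 0.1367]
tool_rot: [0.982, 0.187, 0.0, -0.0]
ft_force: [0.3, 0.7, 0.1]
grip_width: -0.0001
[ 0.49117815 -0.35825958  0.13663247] [ 3.15270188 -0.05420584  3.46636573] 11.95 -0.00015422455993180896 [ 0.68898467 -0.7622551   0.01124466] yaw 0.3766132880537597 [ 3.e-04  1.e-04 -1.e+00]
```

View pics/z9.png

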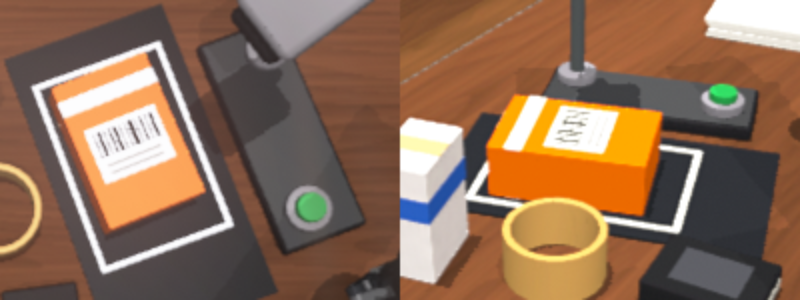

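View pics/top9.png

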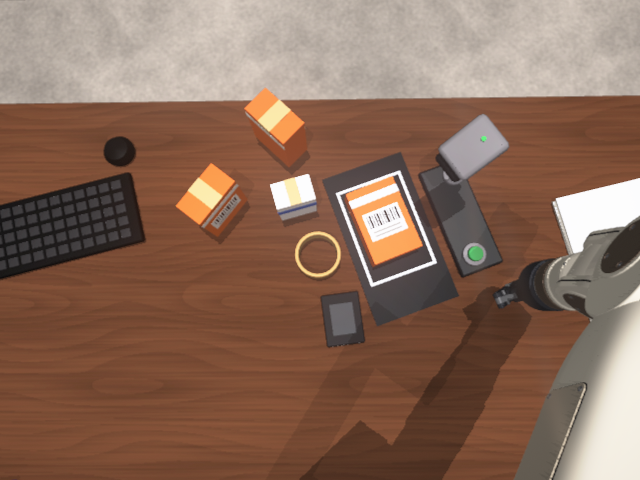

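The carton lies flat inside the frame, the key is back up, and the other items are where they were. The robot touches nothing.

```bash
python3 -c "
from workcell import bot
print(bot.job_done())"
```

```text
the job is handed in; nothing more can be done
None
```

I tipped the orange carton over into the white frame, label up, then pressed the green scan key fully down and released it. The job is handed in; the clock read about 12 s at my last check.

- **Carton:** I pushed with the shut fingertips high on the label face, about 127 mm up and at roughly 25 mm/s. It pivoted over its foot edge and fell by itself. Measured from the top picture, it lies wholly inside the frame. It reaches at most 85 mm of the inner 97 mm along the frame and 59 mm of the inner 65 mm across. The far end is roughly 6 mm further along than I reckoned for a pure pivot, so it probably slid slightly as it fell.
- **Scan key:** I pressed it until the tool stopped moving, at about 20 N against the 5 N needed for full travel. I then raised clear, and the last pictures show the key up again.
- **Other stock:** The last pictures show the other stock and the scanner where they started, and the wrist force reads about zero.

My first two move commands were refused as invalid because I had left out the zero values, and nothing moved. None of the final checks failed or disagreed.

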